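# Unlock the cup press and push its slide home

### The arm

A 6-joint arm with a two-finger parallel gripper is mounted at the origin on a cart in front of the work surface, level with it; the furniture and walls round the work are solid. World frame = base frame: x ahead of the robot, y to its left, z up, the work surface at z = 0. Lengths are in m, angles in rad, forces in N, time in s.
With the tool pointing down it reaches from about 0.325 to 0.85 m from the base axis. Payload 4.4 kg.
Tool frame: the origin (TCP) lies at the very end of the fingers, on their centre line; the grasp point (between the pads) lies 19 mm behind it (r.grip_point_offset is the distance from the TCP to the grasp point, in m); x points along the fingers, y is the direction in which the jaws open and shut, and the axes are right-handed (so a half turn about x gives the same grasp; the last joint's range is limited). The gripper opens to 94 mm and grips with 3 to 60 N. Pads are 16 mm wide; open, the fingers measure 119 mm over their backs; the gripper's body (75 mm by 177 mm) begins 78 mm behind the grasp point.
Start: joints at [1.085, 0.207, 1.542, -0, 1.393, -0.15], TCP at [0.189, 0.543, 0.205] pointing down, gripper open.
Joint ranges: [-2.73, 2.73], [-0.86, 2.22], [0.23, 2.46], [-1.11, 4.25], [0.08, 2.63], [-2.82, 2.82]. Speed limits (rad/s): [2.79, 2.79, 3.14, 3.14, 3.14, 3.14].

### API

Orientations are given as a 3x3 rotation matrix whose columns are the frame's x, y, z axes.
In Python, from station import r gives the robot as it stands.
- The arm moves only by the shell command python3 -m jog 'ROWS' [OPENING] [FORCE]. ROWS is JSON, a list of rows, each an object with "delta_pos": the shift along the tool's x, y, z in units of 40 mm (1.0 is 40 mm), a list of three; "yaw": the turn about the tool's x in units of 6 degrees (1.0 is 6 degrees). In form: [{"delta_pos": [tx, ty, tz], "yaw": yaw}, ...]. A call has 1 to 10 rows; each row shifts and turns the commanded pose from where the row before left it, along the tool's axes as they then stand; what a row does not reach is not made up. A row lasts 1/12 s, in which the tool goes at most 41.7 mm and 7.16 degrees, less where a joint would pass 70% of its speed; a pose out of reach is approached as far as the arm can. A call is refused whole if a number of a shift passes 1 or a number of a turn 1, either way. A call with a gripper value outside its range is refused whole. OPENING is the opening in per cent of the stroke, from 0 (shut) to 100 (fully open), set as the call begins (- or left out, the last holds). The fingers move at their own pace and stop on an object; FORCE is the grip in N (left out, the last holds). Time passes only in rows, so rows that do not move let the fingers close. It gives the time, the measured TCP pose, the force and the opening at its end, in the units of the state.
- r.get_obs(): the state, without advancing time (a new reading comes with each control period).
- r.snapshot(name): name is "scene" or "top" or "wrist"; returns (picture, depth): 400x640x3 uint8, red, green, blue; 400x640 float32, m along the optical axis (not along the pixel's ray), 0 where there is no reading.
- r.camera_info(name): a dict with "intrinsics" (3x3 intrinsics, pixels), "T" (4x4, takes a point from camera to world coordinates). Camera axes: x right, y up, looking along -z (the intrinsics and any distortion apply to the point x, -y, -z); pixel columns grow to the right and rows downward; lengths in m; the calibration is good to about 2 mm. A picture is of the moment at which its call begins: read the wrist's pose just before it. camera_info takes no time and is no camera call; for the wrist camera it gives the pose at the moment of the call.
- r.finish_job(): hands the job in, once; it reports no verdict.
Trained networks look in the newest picture that a camera, given by its name, has taken for a name from the list of things; names that differ only in an ending like _2 or _b are one class to them, and where a whole thing is asked for, a point or a joint stands for the part that bears it (a point fixed in the world has none). Each returns a list of dicts, best first, with "score" (0 to 1); they miss things now and then, are a little off and sometimes report something else, mostly with a low value. They report only what shows in the picture. A call takes as long as a camera call.
- r.boxes_of(camera, label): "extent" ([left, top, right, bottom] in pixels, round what is visible of it).
- r.regions_of(camera, label): "pixels" (400x640 bool, what is visible of it) and "extent" ([left, top, right, bottom] in pixels, round what is visible of it).
The state is a dict: "time": time; "q": joint angles; "qd": joint speeds; "tau": joint torques, N m; "eef_pos": TCP position; "orientation": TCP orientation; "ft_force": force on the tool from outside, world axes, zero at the start; "moment": the same for the moment, N m; "grip_width": finger opening in m.
Only numpy, scipy, OpenCV 4.12 (cv2) and the standard library are available. Lean on these libraries where they do the work, as an engineer would, in place of code of your own. Each camera call takes 0.05 s, during which the arm holds its last target.

### The job

With the fingertips, push the paddle of the half-moon cam round until the cam is at its low point (its flat side along the slide, paddle pointing forward), then push the slide fully home, so that the cup in it stands under the sealing head. Do not touch or lift the cup, leave the cam at its low point, and leave the other things on the counter alone.

Things in the scene. Friction and masses are not known exactly. Their poses are not given: they have to be found in the camera images.
- press: Small aluminium cup-sealing press fixed to the counter, base 350 mm long. Origin: on the counter under the slide's centre line; its x axis is the slide's forward direction (away from the robot, toward the hood), y to the left, z up. Hood over x 30..150 mm, y -68..68 mm, open in front, top at 119 mm. Cam stands left of the slide's near part, pivot at x -90, y 85 mm. The press stands anywhere within some cm and may be turned up to 0.25 rad.
- slide (a joint): Travel of the follower slide along press x, m: 0 = fully back (start), 0.100 = fully home against its end stop under the hood. Takes about 3 N to push and stays where it is left; unless the cam is low, the lug on the slide's left edge meets the cam after about 6 mm.
- push_plate (a point): Centre of the near (robot-side) face of the slide's upright steel push plate: 90 mm wide (press y), 8 mm thick, its top 70 mm and its foot 20 mm above the counter; this point is 45 mm above the counter and moves with the slide.
- cam (a joint): Angle of the half-moon cam about its vertical pivot, rad, growing counter-clockwise from above; it starts between 1.3 and 2.0 (locked). 0 = low point: the flat side faces the slide, along the travel, the round side away from it, and the paddle points forward (press +x). The lug passes only within about 0.4 either side of 0. Stops at -0.7 and 2.3; no stop or detent at 0. Stiff: about 0.22 N m (3 N on the paddle); stays where it is left.
- cam_pivot (a point): On the cam's pivot axis, at the top of the half-moon plate (steel, radius 36 mm, 34 mm above the counter), which carries the paddle. Its x axis points along the paddle.
- paddle (a point): Centre of the cam's black upright thumb paddle, 75 mm out from the pivot: paddle 62 mm long (38 to 100 mm from the pivot), 14 mm thick, from 37 to 83 mm above the counter; this point is 60 mm above the counter. Site x points outward from the pivot; the paddle is pushed on its broad sides.
- ring_seat (a point): Centre of the seat inside the slide's black cup ring (ring 80 mm outside, 65 mm inside, 12 mm high), on the slide's top 20 mm above the counter; moves with the slide.
- cup: Loose white portion cup, 76 mm across the rim, 47 mm high, standing in the slide's ring with about 5 mm of play. Origin: centre of its underside.
- spare_cup_1: Loose spare white cup like it, on the counter at the left. Origin: centre of its underside.
- spare_cup_2: Another loose spare white cup at the left, farther away. Origin: centre of its underside.
- sauce_bottle: Loose yellow squeeze bottle, 62 mm across, 206 mm high, right of the press. Origin: centre of its underside.

How it is judged:
On the way, in this order (a step that is already met when the one before it is completed fails the run):
1. the cam is at its low point while the slide is still back (value of joint cam between -0.38 and 0.38 rad and value of joint slide below 0.015 m), for 0.2 s.
2. the slide is fully home with the cam at its low point (value of joint cam between -0.38 and 0.38 rad and value of joint slide above 0.094 m), for 0.2 s.
At the end, for the whole second after the job is handed in: The slide is within 6 mm of its end stop (joint over 0.094 m), the cam within 0.38 rad of its low point, and the cup stands upright and at rest in the ring (within 10 mm of its centre, seated) (all of step 2 and horizontal distance between cup and ring_seat below 0.01 m and z of cup in the frame of press below 0.026 m and angle between cup's own z axis and vertical below 0.1 rad and linear speed of cup below 0.01 m/s); the robot touches nothing.
It fails at once if the cup is lifted out of its ring or tipped (z of cup in the frame of press above 0.03 m or angle between cup's own z axis and vertical above 0.3 rad).
It fails at once if the robot touches the cup (contact force between any of the fingers, the arm and cup above 0.5 N).
It fails at once if another loose thing on the counter is moved (distance of any of spare_cup_1, spare_cup_2, sauce_bottle from where it was at the start of the episode above 0.02 m).
It also fails if it takes over 51 s, if anything falls off the work surface, if the arm or the gripper's body presses on something with over 40 N, if the wrist force passes 120 N, or if a joint passes its speed limit or range.

## Working session

There is one attempt and no reset: what is moved stays moved. The work goes in short steps, Python scripts to look and compute and a shell command to move; the robot and the scene stay as the last step left them, time stands still between calls to the robot, and variables do not carry over. Pictures are saved under pics/ and viewed, and the job is handed in when it is done.

```bash
ls; mkdir -p pics; python3 - <<'E'
from station import r
import cv2,numpy as np
o=r.get_obs()
print(o['time'],o['eef_pos'],o['orientation'],o['grip_width'])
for n in ['scene','top']:
    p,d=r.snapshot(n); cv2.imwrite(f'pics/{n}0.png',p[:,:,::-1]); np.save(f'pics/{n}0.npy',d)
    ci=r.camera_info(n); print(n,ci['intrinsics'],ci['T'])
E
```

```text
pics
0.0 [0.1885747  0.54234827 0.20430273] [[-1.04066326e-03  3.28598226e-01  9.44469228e-01]
 [-1.99541534e-03  9.44467177e-01 -3.28599711e-01]
 [-9.99997468e-01 -2.22657003e-03 -3.27182348e-04]] 0.0939090065930546
scene [[498.99340491   0.         326.63790253]
 [  0.         498.99340491 209.81830504]
 [  0.           0.           1.        ]] [[ 0.82213428  0.42861269 -0.37468172 -0.01272083]
 [-0.5692102   0.6076148  -0.55389891 -0.82218181]
 [-0.00974594  0.66865194  0.74351167  1.12044482]
 [ 0.          0.          0.          1.        ]]
top [[403.71446078   0.         326.90276962]
 [  0.         403.71446078 198.68107828]
 [  0.           0.           1.        ]] [[-0.01325857  0.97840567 -0.20626817  0.21506405]
 [-0.99989438 -0.0142012  -0.00308997 -0.02089932]
 [-0.0059525   0.20620541  0.97849062  1.46415219]
 [ 0.          0.          0.          1.        ]]
```

View pics/scene0.png

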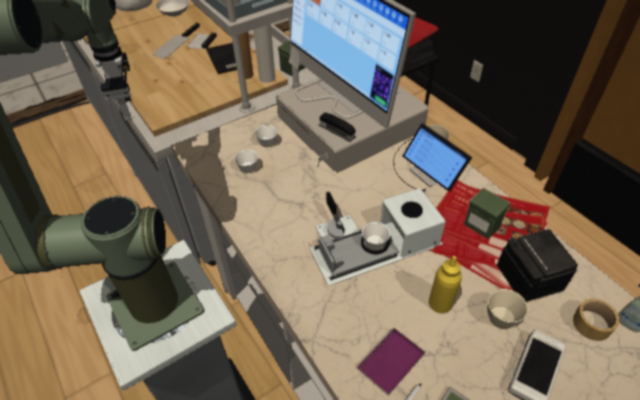

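View pics/top0.png

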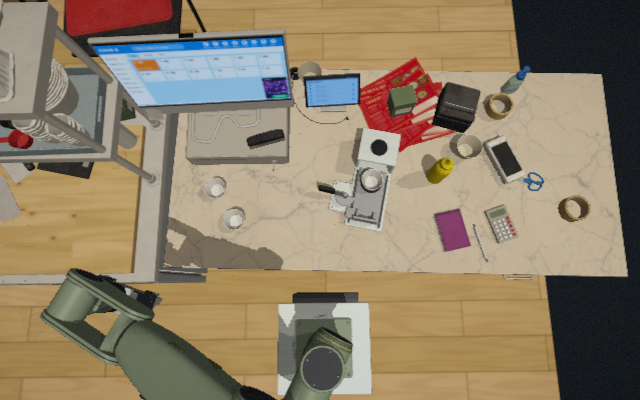

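```bash
cat > h.py <<'E'
import numpy as np,cv2
def cloud(ci,d):
    K=ci['intrinsics'];T=ci['T'];v,u=np.mgrid[0:d.shape[0],0:d.shape[1]]
    P=np.stack([(u-K[0,2])/K[0,0]*d,-(v-K[1,2])/K[1,1]*d,-d],-1)
    W=P@T[:3,:3].T+T[:3,3]; W[d==0]=np.nan; return W
E
python3 - <<'E'
from station import r
import cv2,numpy as np
from h import *
for n in ['top','scene']:
    p=cv2.imread(f'pics/{n}0.png');W=cloud(r.camera_info(n),np.load(f'pics/{n}0.npy'))
    z=W[...,2]; roi=(W[...,0]>0.3)&(W[...,0]<.85)&(W[...,1]>-.35)&(W[...,1]<.1)
    m=roi&(z>.108)&(z<.13)
    c,l,s,ce=cv2.connectedComponentsWithStats(m.astype(np.uint8))
    for i in np.argsort(-s[1:,4])[:2]+1:
        q=W[l==i]; R=cv2.minAreaRect(q[:,:2].astype(np.float32)); print(n,'hood?',s[i],R,q[:,2].mean())
    r.snapshot(n)
    for lab in ['press','paddle','push_plate','cup','cam','sauce_bottle','spare_cup_1','ring_seat']:
        for g in r.regions_of(n,lab)[:2]:
            M=g['pixels']; q=W[M]; print(n,lab,round(g['score'],2),np.round(g['extent']),M.sum(),np.round(np.nanmedian(q,0),3),np.round(np.nanmin(q,0),3),np.round(np.nanmax(q,0),3))
    a=p[110:250,310:450] if n=='top' else p[170:300,290:450]
    cv2.imwrite(f'pics/{n}0z.png',cv2.resize(a,None,fx=4 if n=='top' else 4,fy=4,interpolation=cv2.INTER_CUBIC))
E
```

```text
top hood? [ 357  128   43   38 1102] ((0.6867729425430298, -0.2002129703760147), (0.13546139001846313, 0.12102914601564407), 78.05403900146484) 0.113493517959501
top hood? [393 103  17   3  27] ((0.8458948135375977, -0.28874027729034424), (0.00898098573088646, 0.0577227808535099), 5.952240467071533) 0.1110210261689072
top press 0.66 [320. 127. 399. 230.] 3905 [ 0.558 -0.163  0.024] [ 0.403 -0.274 -0.003] [0.757 0.014 0.128]
top press 0.59 [344. 169. 384. 226.] 1193 [ 0.504 -0.154  0.021] [ 0.424 -0.233 -0.   ] [ 0.642 -0.08   0.074]
top paddle 0.8 [319. 187. 356. 204.] 256 [ 0.525 -0.06   0.038] [ 0.493 -0.107  0.007] [0.553 0.011 0.089]
top paddle 0.71 [346. 166. 384. 227.] 1142 [ 0.501 -0.155  0.021] [ 0.424 -0.233  0.011] [ 0.635 -0.08   0.074]
top push_plate 0.73 [362. 169. 383. 191.] 322 [ 0.588 -0.18   0.034] [ 0.542 -0.215  0.017] [ 0.617 -0.143  0.071]
top push_plate 0.66 [344. 164. 384. 227.] 1253 [ 0.499 -0.154  0.021] [ 0.423 -0.233 -0.   ] [ 0.642 -0.08   0.074]
top cup 0.92 [359. 165. 383. 190.] 333 [ 0.588 -0.179  0.034] [ 0.542 -0.212  0.017] [ 0.618 -0.139  0.072]
top
[... 1196 characters left out ...]
 [ 0.624 -0.078  0.079]
scene cup 0.72 [364. 223. 388. 252.] 611 [ 0.589 -0.172  0.047] [ 0.542 -0.222 -0.002] [ 0.648 -0.099  0.073]
scene cam 0.75 [323. 191. 345. 240.] 437 [ 0.527 -0.068  0.042] [ 0.491 -0.122  0.022] [0.557 0.011 0.09 ]
scene sauce_bottle 0.88 [429. 259. 462. 314.] 1221 [ 0.585 -0.436  0.119] [ 0.57  -0.455  0.001] [ 0.737 -0.347  0.206]
scene spare_cup_1 0.98 [237. 149. 259. 174.] 437 [0.448 0.33  0.029] [ 0.407  0.275 -0.003] [0.503 0.396 0.052]
scene spare_cup_1 0.7 [254. 124. 278. 148.] 385 [0.566 0.404 0.029] [ 0.526  0.35  -0.002] [0.623 0.477 0.05 ]
scene ring_seat 0.71 [317. 234. 397. 272.] 1795 [ 0.501 -0.177  0.023] [ 0.422 -0.241 -0.001] [ 0.633 -0.059  0.079]
```

```bash
python3 - <<'E'
from station import r
import cv2,numpy as np
from h import *
a=-.209;O=np.array([.598,-.185]);X=np.array([np.cos(a),np.sin(a)]);Y=np.array([-X[1],X[0]])
for n in ['top','scene']:
    W=cloud(r.camera_info(n),np.load(f'pics/{n}0.npy'))
    d=W[...,:2]-O; px=d@X;py=d@Y;z=W[...,2]
    m=(px>-.22)&(px<.03)&(py>.07)&(py<.21)&(z>.05)&(z<.12)
    q=np.stack([px,py,z],-1)[m]; print(n,'paddle',len(q),q.mean(0),q.min(0),q.max(0))
    t=q[q[:,2]>.075]; c=t[:,:2].mean(0); v=c-[-.09,.085]; print(' top c',c,len(t),np.hypot(*v),np.arctan2(v[1],v[0]))
    L=cv2.fitLine(t[:,:2].astype(np.float32),cv2.DIST_L2,0,.01,.01).ravel(); print(L)
    m=(px>-.25)&(px<-.06)&(abs(py)<.06)&(z>.05)&(z<.1); q=np.stack([px,py,z],-1)[m]; print(' plate',len(q),q.mean(0),q.min(0),q.max(0))
    m=(px>-.26)&(px<.03)&(abs(py)<.06)&(z>.035)&(z<.1)
    H=np.round(np.stack([px,py,z],-1)[m],3); print(' cup etc', H[H[:,0]>-.07].min(0),H[H[:,0]>-.07].max(0),H[H[:,0]>-.07].mean(0))
E
```

```text
top paddle 98 [-0.08867772  0.15211936  0.07453625] [-0.0954822   0.08272599  0.0501453 ] [-0.07840063  0.18605844  0.08875149]
 top c [-0.08725881  0.15659923] 68 0.07165168031540538 1.5325298575167898
[ 0.05907011  0.9982538  -0.08725882  0.15659922]
 plate 82 [-0.16474829  0.00275754  0.06491867] [-0.16989884 -0.04052389  0.05015194] [-0.14084579  0.04806865  0.07424853]
 cup etc [-0.057 -0.035  0.035] [0.02  0.042 0.072] [-0.00918817  0.00152151  0.05391398]
scene paddle 176 [-0.0887075   0.13719184  0.07125526] [-0.09471066  0.07555501  0.05014593] [-0.07843     0.18341947  0.08979582]
 top c [-0.08736168  0.14781259] 90 0.06286797905744089 1.5288179250476492
[ 0.03418145  0.99941564 -0.08736168  0.14781259]
 plate 152 [-0.16520479 -0.00490383  0.06534957] [-0.17012122 -0.048485    0.05018033] [-0.13715898  0.04189073  0.07871381]
 cup etc [-0.058 -0.043  0.035] [0.029 0.059 0.073] [-0.01453829  0.00600901  0.05305856]
```

View pics/top0z.png

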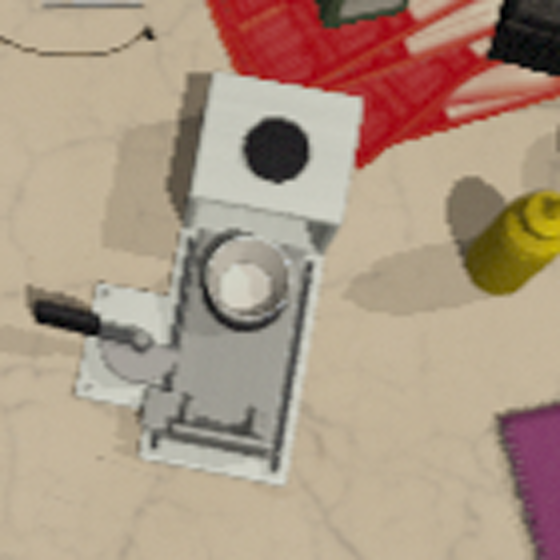

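View pics/scene0z.png

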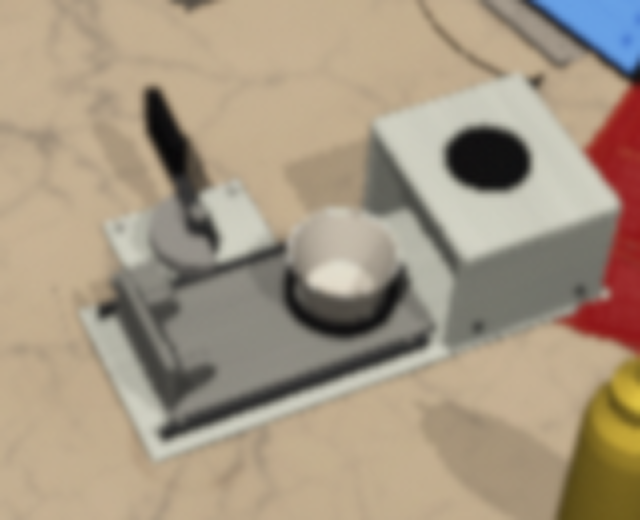

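```bash
cat > s.py <<'E'
from station import r
import numpy as np
a=-.209;O=np.array([.598,-.185]);X=np.array([np.cos(a),np.sin(a)]);Y=np.array([-X[1],X[0]])
o=r.get_obs();d=o['eef_pos'][:2]-O;y=o['orientation'][:2,1]
print('t%.2f press x %.1f y %.1f z %.1f mm  yawerr(deg) %.2f'%(o['time'],d@X*1e3,d@Y*1e3,o['eef_pos'][2]*1e3,np.degrees(np.arctan2(y@X*-1,y@Y))),'F press',np.round([o['ft_force'][:2]@X,o['ft_force'][:2]@Y,o['ft_force'][2]],1),'w',o['grip_width'])
E
python3 -m jog '[{"delta_pos":[0,0,0],"yaw":-0.6},{"delta_pos":[0,0,0],"yaw":-0.6},{"delta_pos":[0,-0.73,0.65],"yaw":0},{"delta_pos":[0,-0.73,0.65],"yaw":0},{"delta_pos":[0,-0.73,0.65],"yaw":0},{"delta_pos":[0,-0.73,0.65],"yaw":0}]' 0 20; python3 s.py
```

```text
time: 1.5
eef_pos: [0.2668, 0.4059, 0.2054]
orientation: [[0.0, 0.206, 0.978], [0.0, 0.978, -0.206], [-1.0, 0.0, 0.0]]
ft_force: [0.0, 0.8, 0.1]
grip_width: 0.0577
t1.50 press x -446.6 y 509.3 z 205.4 mm  yawerr(deg) 0.07 F press [-0.2  0.8  0.1] w 0.05773596307041702
```

```bash
python3 -m jog '[{"delta_pos":[0,-0.73,0.65],"yaw":0},{"delta_pos":[0,-0.73,0.65],"yaw":0},{"delta_pos":[0,-0.73,0.65],"yaw":0},{"delta_pos":[0,-0.73,0.65],"yaw":0},{"delta_pos":[0,-0.73,0.65],"yaw":0},{"delta_pos":[0,-0.73,0.65],"yaw":0},{"delta_pos":[0,-0.73,0.65],"yaw":0},{"delta_pos":[0,-0.73,0.65],"yaw":0}]' 0 20; python3 s.py
python3 -m jog '[{"delta_pos":[0,-0.73,0.65],"yaw":0},{"delta_pos":[0,-0.73,0.65],"yaw":0},{"delta_pos":[0,-0.73,0.65],"yaw":0},{"delta_pos":[0,-0.73,0.65],"yaw":0},{"delta_pos":[0,0,0],"yaw":0},{"delta_pos":[0,0,0],"yaw":0}]' 0 20; python3 s.py
```

```text
time: 2.17
eef_pos: [0.4221, 0.1337, 0.2059]
orientation: [[0.001, 0.208, 0.978], [0.0, 0.978, -0.208], [-1.0, 0.001, 0.001]]
ft_force: [0.1, 0.1, -0.7]
grip_width: 0.0042
t2.17 press x -238.2 y 275.3 z 205.9 mm  yawerr(deg) -0.01 F press [ 0.1  0.1 -0.7] w 0.0042498305890065445
time: 2.67
eef_pos: [0.4994, -0.0019, 0.2053]
orientation: [[-0.0, 0.211, 0.977], [0.0, 0.977, -0.211], [-1.0, 0.0, -0.0]]
ft_force: [-1.1, 0.5, 0.4]
grip_width: 0.0005
t2.67 press x -134.4 y 158.6 z 205.3 mm  yawerr(deg) -0.23 F press [-1.1  0.2  0.4] w 0.0004845121837788996
```

```bash
python3 -m jog '[{"delta_pos":[0.97,0,0],"yaw":0},{"delta_pos":[0.97,0,0],"yaw":0},{"delta_pos":[0.97,0,0],"yaw":0},{"delta_pos":[0.95,0,0],"yaw":0},{"delta_pos":[0,0,0],"yaw":0}]' 0 20; python3 s.py
python3 - <<'E'
from station import r
import cv2
for n in ['scene','top']:
    p,d=r.snapshot(n); a=p[110:250,310:450] if n=='top' else p[150:300,270:450]
    cv2.imwrite(f'pics/{n}1z.png',cv2.resize(a,None,fx=4,fy=4,interpolation=cv2.INTER_CUBIC)[:,:,::-1])
E
```

```text
time: 3.08
eef_pos: [0.4906, 0.0025, 0.0437]
orientation: [[-0.017, 0.206, 0.978], [0.003, 0.979, -0.206], [-1.0, -0.0, -0.017]]
ft_force: [-1.7, 0.3, -0.3]
grip_width: 0.0006
t3.08 press x -144.0 y 161.2 z 43.7 mm  yawerr(deg) 0.09 F press [-1.7 -0.1 -0.3] w 0.0005587494540259622
```

View pics/scene1z.png

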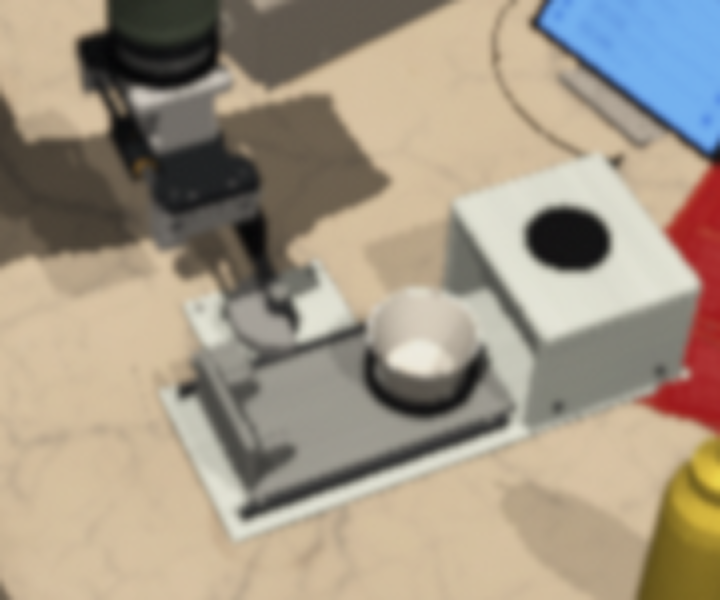

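```bash
python3 s.py; python3 -m jog '[{"delta_pos":[0,0,0.35],"yaw":0},{"delta_pos":[0,0,0.35],"yaw":0},{"delta_pos":[0,0,0.25],"yaw":0},{"delta_pos":[0,0,0.25],"yaw":0},{"delta_pos":[0,-0.05,0.25],"yaw":0},{"delta_pos":[0,-0.06,0.25],"yaw":0}]'; python3 s.py
```

```text
t3.18 press x -137.4 y 161.2 z 50.4 mm  yawerr(deg) 0.09 F press [ 0.5 -0.2  0.8] w 0.000441376242212826
time: 3.68
eef_pos: [0.5652, -0.0187, 0.0523]
orientation: [[0.0, 0.207, 0.978], [-0.0, 0.978, -0.207], [-1.0, 0.0, 0.0]]
ft_force: [-3.8, 0.3, 1.8]
grip_width: 0.0004
t3.68 press x -66.6 y 155.9 z 52.3 mm  yawerr(deg) 0.03 F press [-3.8 -0.5  1.8] w 0.00039311374343809765
```

```bash
python3 -m jog '[{"delta_pos":[0,-0.08,0.18],"yaw":0},{"delta_pos":[0,-0.11,0.2],"yaw":0},{"delta_pos":[0,-0.14,0.2],"yaw":0},{"delta_pos":[0,-0.17,0.17],"yaw":0},{"delta_pos":[0,-0.2,0.16],"yaw":0},{"delta_pos":[0,0,0],"yaw":0}]'; python3 s.py
python3 - <<'E'
from station import r
import cv2
for n in ['scene']:
    p,d=r.snapshot(n); a=p[150:300,270:450]
    cv2.imwrite(f'pics/{n}2z.png',cv2.resize(a,None,fx=4,fy=4,interpolation=cv2.INTER_CUBIC)[:,:,::-1])
E
```

```text
time: 4.18
eef_pos: [0.596, -0.0559, 0.051]
orientation: [[0.002, 0.209, 0.978], [-0.001, 0.978, -0.209], [-1.0, -0.001, 0.003]]
ft_force: [0.4, -0.4, 0.0]
grip_width: 0.0004
t4.18 press x -28.8 y 125.8 z 51.0 mm  yawerr(deg) -0.10 F press [ 0.4 -0.3  0. ] w 0.00038660879507129557
```

View pics/scene2z.png

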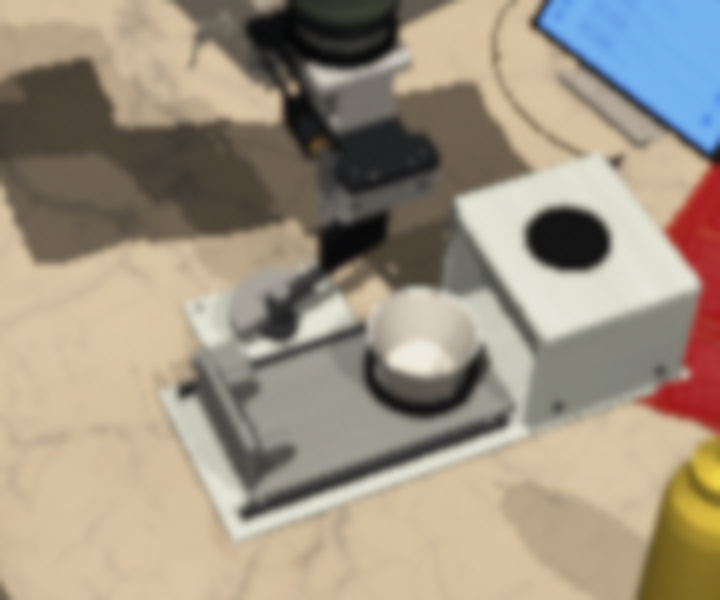

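```bash
python3 -m jog '[{"delta_pos":[0,-0.19,0.12],"yaw":0},{"delta_pos":[0,-0.19,0.1],"yaw":0},{"delta_pos":[0,-0.14,0.05],"yaw":0},{"delta_pos":[0,0,0],"yaw":0},{"delta_pos":[0,0,0],"yaw":0}]'; python3 s.py
python3 -m jog '[{"delta_pos":[0,0.3,0],"yaw":0},{"delta_pos":[0,0.7,0],"yaw":0},{"delta_pos":[-0.9,0.3,0],"yaw":0},{"delta_pos":[-1,0,0],"yaw":0},{"delta_pos":[-1,0,0],"yaw":0},{"delta_pos":[-0.5,0,-0.85],"yaw":0},{"delta_pos":[0,0,-1],"yaw":0},{"delta_pos":[0,0,-1],"yaw":0},{"delta_pos":[0,0,0],"yaw":0}]';python3 s.py
python3 - <<'E'
from station import r
import cv2,numpy as np
from h import *
a=-.209;O=np.array([.598,-.185]);X=np.array([np.cos(a),np.sin(a)]);Y=np.array([-X[1],X[0]])
for n in ['scene','top']:
    p,d=r.snapshot(n); c=p[110:250,310:450] if n=='top' else p[150:300,270:450]
    cv2.imwrite(f'pics/{n}3z.png',cv2.resize(c,None,fx=4,fy=4,interpolation=cv2.INTER_CUBIC)[:,:,::-1])
    W=cloud(r.camera_info(n),d); d=W[...,:2]-O; px=d@X;py=d@Y;z=W[...,2]
    m=(px>-.07)&(px<.03)&(py>.055)&(py<.15)&(z>.07)&(z<.092)
    q=np.stack([px,py],-1)[m]; v=q.mean(0)-[-.09,.085]; print(n,len(q),q.mean(0),q.min(0),q.max(0),np.arctan2(v[1],v[0]))
E
```

```text
time: 4.65
eef_pos: [0.6015, -0.0776, 0.0515]
orientation: [[0.002, 0.208, 0.978], [-0.002, 0.978, -0.208], [-1.0, -0.001, 0.002]]
ft_force: [0.4, 0.1, -0.4]
grip_width: 0.0005
t4.65 press x -18.9 y 105.8 z 51.5 mm  yawerr(deg) -0.04 F press [ 0.4  0.2 -0.4] w 0.00047860566634330915
time: 5.4
eef_pos: [0.4908, 0.0014, 0.1844]
orientation: [[-0.01, 0.206, 0.979], [0.002, 0.979, -0.206], [-1.0, -0.0, -0.01]]
ft_force: [-0.2, 0.6, -1.6]
grip_width: 0.0003
t5.40 press x -143.5 y 160.1 z 184.4 mm  yawerr(deg) 0.11 F press [-0.3  0.6 -1.6] w 0.0003092933776169817
scene 129 [-0.02151985  0.0802682 ] [-0.05040399  0.05681733] [0.02928835 0.09174383] -0.06898778024355144
top 52 [-0.01432007  0.08884096] [-0.03826596  0.06721339] [0.02964029 0.0960795 ] 0.05070914391878628
```

View pics/scene3z.png

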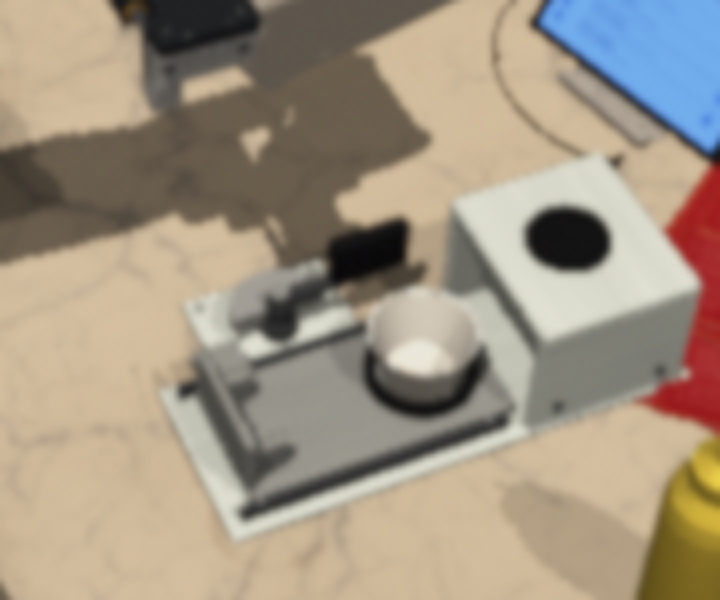

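View pics/top3z.png

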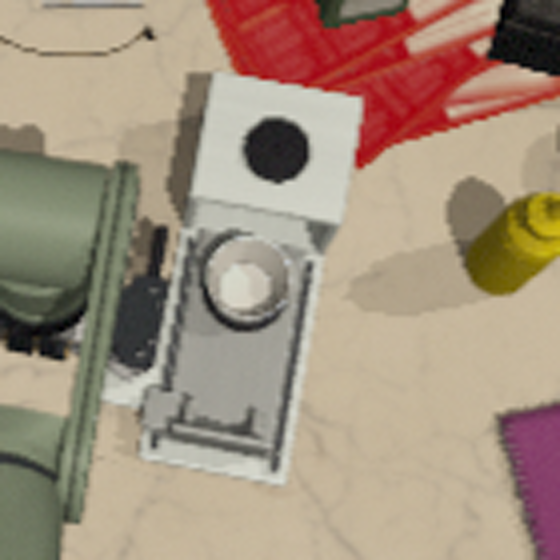

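```bash
python3 -m jog '[{"delta_pos":[0,-0.8,-0.34],"yaw":0},{"delta_pos":[0,-0.8,-0.34],"yaw":0},{"delta_pos":[0,-0.8,-0.34],"yaw":0},{"delta_pos":[0,-0.8,-0.34],"yaw":0},{"delta_pos":[0,-0.8,-0.34],"yaw":0},{"delta_pos":[0,0,0],"yaw":0},{"delta_pos":[0,0,0],"yaw":0}]';python3 s.py
```

```text
time: 6.08
eef_pos: [0.4014, -0.1464, 0.1882]
orientation: [[0.003, 0.212, 0.977], [-0.001, 0.977, -0.212], [-1.0, -0.001, 0.003]]
ft_force: [-0.1, 0.0, 0.2]
grip_width: 0.0003
t6.08 press x -200.3 y -3.0 z 188.2 mm  yawerr(deg) -0.24 F press [-0.2  0.   0.2] w 0.00030189546357381426
```

```bash
python3 -m jog '[{"delta_pos":[0.9,0.05,-0.2],"yaw":0},{"delta_pos":[0.9,0,0],"yaw":0},{"delta_pos":[0.9,0,0],"yaw":0},{"delta_pos":[0.85,0,0],"yaw":0},{"delta_pos":[0,0,0],"yaw":0},{"delta_pos":[0,0,0],"yaw":0}]';python3 s.py
python3 - <<'E'
from station import r
import cv2
p,d=r.snapshot('scene'); a=p[150:300,270:450]
cv2.imwrite(f'pics/scene4z.png',cv2.resize(a,None,fx=4,fy=4,interpolation=cv2.INTER_CUBIC)[:,:,::-1])
E
```

```text
time: 6.58
eef_pos: [0.3925, -0.1391, 0.044]
orientation: [[-0.003, 0.206, 0.979], [0.002, 0.979, -0.206], [-1.0, 0.002, -0.004]]
ft_force: [0.9, -0.4, 0.7]
grip_width: 0.0006
t6.58 press x -210.5 y 2.3 z 44.0 mm  yawerr(deg) 0.09 F press [ 1.  -0.2  0.7] w 0.0006146579863621756
```

View pics/scene4z.png

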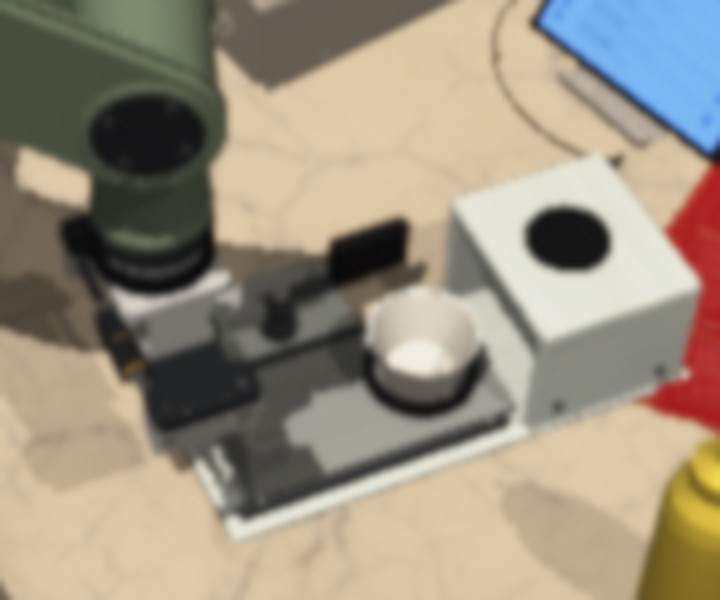

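```bash
python3 -m jog '[{"delta_pos":[0,0,0.2],"yaw":0},{"delta_pos":[0,0,0.2],"yaw":0},{"delta_pos":[0,0,0.15],"yaw":0},{"delta_pos":[0,0,0.1],"yaw":0},{"delta_pos":[0,0,0.1],"yaw":0},{"delta_pos":[0,0,0.1],"yaw":0},{"delta_pos":[0,0,0.12],"yaw":0},{"delta_pos":[0,0,0.12],"yaw":0},{"delta_pos":[0,0,0.12],"yaw":0},{"delta_pos":[0,0,0.12],"yaw":0}]';python3 s.py
python3 -m jog '[{"delta_pos":[0,0,0.12],"yaw":0},{"delta_pos":[0,0,0.12],"yaw":0},{"delta_pos":[0,0,0.12],"yaw":0},{"delta_pos":[0,0,0.12],"yaw":0},{"delta_pos":[0,0,0.12],"yaw":0},{"delta_pos":[0,0,0.12],"yaw":0},{"delta_pos":[0,0,0.12],"yaw":0},{"delta_pos":[0,0,0.12],"yaw":0}]';python3 s.py
```

```text
time: 7.47
eef_pos: [0.4447, -0.1515, 0.0449]
orientation: [[-0.001, 0.208, 0.978], [0.0, 0.978, -0.208], [-1.0, 0.0, -0.001]]
ft_force: [-3.4, 0.7, 3.1]
grip_width: 0.0007
t7.47 press x -156.9 y 1.0 z 44.9 mm  yawerr(deg) -0.02 F press [-3.5 -0.   3.1] w 0.0006855408985701841
time: 8.13
eef_pos: [0.4826, -0.1595, 0.0449]
orientation: [[-0.0, 0.208, 0.978], [0.0, 0.978, -0.208], [-1.0, 0.0, -0.0]]
ft_force: [-3.4, 1.6, 1.3]
grip_width: 0.0003
t8.13 press x -118.2 y 1.0 z 44.9 mm  yawerr(deg) -0.01 F press [-3.6  0.8  1.3] w 0.00032413238252163376
```

```bash
python3 -m jog '[{"delta_pos":[0,0,0.12],"yaw":0},{"delta_pos":[0,0,0.12],"yaw":0},{"delta_pos":[0,0,0.12],"yaw":0},{"delta_pos":[0,0,0.12],"yaw":0},{"delta_pos":[0,0,0.12],"yaw":0},{"delta_pos":[0,0,0.12],"yaw":0},{"delta_pos":[0,0,0.08],"yaw":0},{"delta_pos":[0,0,0.05],"yaw":0}]';python3 s.py
python3 -m jog '[{"delta_pos":[0,0,0.05],"yaw":0},{"delta_pos":[0,0,0.05],"yaw":0},{"delta_pos":[0,0,0.05],"yaw":0}]';python3 s.py
```

```text
time: 8.8
eef_pos: [0.516, -0.1666, 0.0449]
orientation: [[0.0, 0.208, 0.978], [0.0, 0.978, -0.208], [-1.0, 0.0, 0.0]]
ft_force: [-3.2, 2.2, 0.3]
grip_width: 0.0004
t8.80 press x -84.0 y 1.0 z 44.9 mm  yawerr(deg) -0.00 F press [-3.6  1.5  0.3] w 0.00036187833000371125
time: 9.05
eef_pos: [0.5206, -0.1676, 0.0449]
orientation: [[-0.002, 0.207, 0.978], [0.001, 0.978, -0.207], [-1.0, 0.0, -0.002]]
ft_force: [-7.7, 2.3, 5.7]
grip_width: 0.0004
t9.05 press x -79.3 y 1.0 z 44.9 mm  yawerr(deg) 0.00 F press [-8.   0.6  5.7] w 0.000384133720581446
```

Force rises: likely the end stop. One more small push to confirm.

```bash
python3 -m jog '[{"delta_pos":[0,0,0.04],"yaw":0},{"delta_pos":[0,0,0.03],"yaw":0},{"delta_pos":[0,0,0],"yaw":0},{"delta_pos":[0,0,0],"yaw":0},{"delta_pos":[0,0,0],"yaw":0}]';python3 s.py
```

```text
time: 9.47
eef_pos: [0.5205, -0.1675, 0.0449]
orientation: [[-0.008, 0.207, 0.978], [0.002, 0.978, -0.207], [-1.0, 0.0, -0.008]]
ft_force: [-11.0, 2.7, 8.3]
grip_width: 0.0004
t9.47 press x -79.4 y 1.0 z 44.9 mm  yawerr(deg) 0.02 F press [-11.3   0.3   8.3] w 0.00041090803193464783
```

```bash
python3 -m jog '[{"delta_pos":[0,0,-0.3],"yaw":0},{"delta_pos":[0,0,-0.6],"yaw":0},{"delta_pos":[0,0,-0.8],"yaw":0},{"delta_pos":[-0.6,0,-0.5],"yaw":0},{"delta_pos":[-1,0,0],"yaw":0},{"delta_pos":[-1,0,0],"yaw":0},{"delta_pos":[-1,0,0],"yaw":0},{"delta_pos":[-0.5,0,0],"yaw":0},{"delta_pos":[0,0,0],"yaw":0},{"delta_pos":[0,0,0],"yaw":0}]';python3 s.py
python3 - <<'E'
from station import r
import cv2,numpy as np
from h import *
a=-.209;O=np.array([.598,-.185]);X=np.array([np.cos(a),np.sin(a)]);Y=np.array([-X[1],X[0]])
for n in ['scene','top']:
    p,d=r.snapshot(n); c=p[110:250,310:450] if n=='top' else p[150:300,270:450]
    cv2.imwrite(f'pics/{n}5z.png',cv2.resize(c,None,fx=4,fy=4,interpolation=cv2.INTER_CUBIC)[:,:,::-1])
    W=cloud(r.camera_info(n),d); d=W[...,:2]-O; px=d@X;py=d@Y;z=W[...,2]
    for nm,m in [('paddle',(px>-.06)&(px<.02)&(py>.055)&(py<.15)&(z>.07)&(z<.092)),('plate',(px>-.2)&(px<0)&(abs(py)<.05)&(z>.055)&(z<.08)),('cupfront',(px>.0)&(px<.12)&(abs(py)<.05)&(z>.03)&(z<.08))]:
        q=np.stack([px,py,z],-1)[m]
        if len(q): print(n,nm,len(q),q.mean(0),q.min(0),q.max(0))
E
```

```text
time: 10.3
eef_pos: [0.4401, -0.1514, 0.2114]
orientation: [[0.006, 0.208, 0.978], [-0.004, 0.978, -0.208], [-1.0, -0.002, 0.007]]
ft_force: [-0.2, -0.2, -0.7]
grip_width: 0.0004
t10.30 press x -161.4 y 0.1 z 211.4 mm  yawerr(deg) -0.02 F press [-0.1 -0.2 -0.7] w 0.00035936636169658703
scene paddle 129 [-0.02221092  0.08065858  0.08064615] [-0.05146839  0.07364143  0.07016661] [0.00911685 0.08983961 0.08929451]
scene plate 128 [-0.06677376 -0.00697282  0.0673654 ] [-0.07104719 -0.04728024  0.0554316 ] [-0.06009368  0.04091955  0.07675507]
scene cupfront 101 [ 0.05046427 -0.00292874  0.04303521] [ 0.04078225 -0.03102223  0.03008239] [0.06561036 0.02789781 0.06987431]
top paddle 65 [-0.02237696  0.08903979  0.08152029] [-0.05249656  0.0822144   0.07063681] [0.00826658 0.09603811 0.08930915]
top cupfront 2 [ 0.05109019 -0.02018616  0.03550023] [ 0.05094047 -0.02187929  0.03393379] [ 0.05123992 -0.01849303  0.03706667]
```

View pics/scene5z.png

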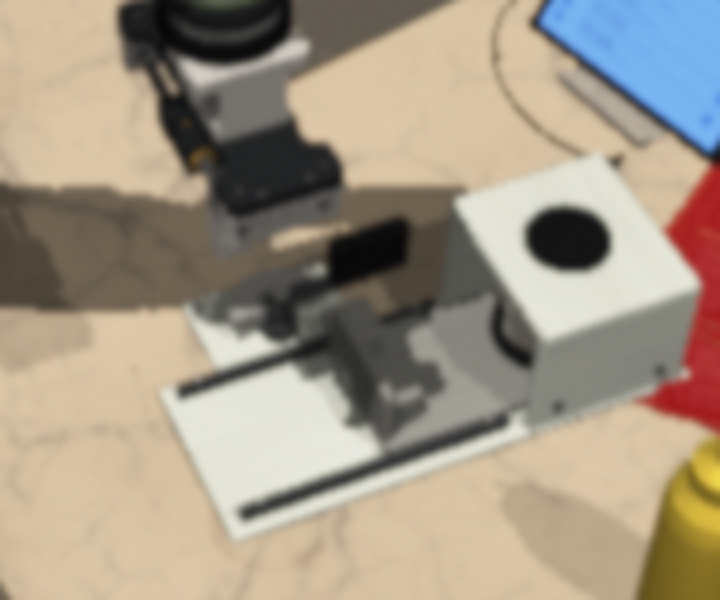

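View pics/top5z.png

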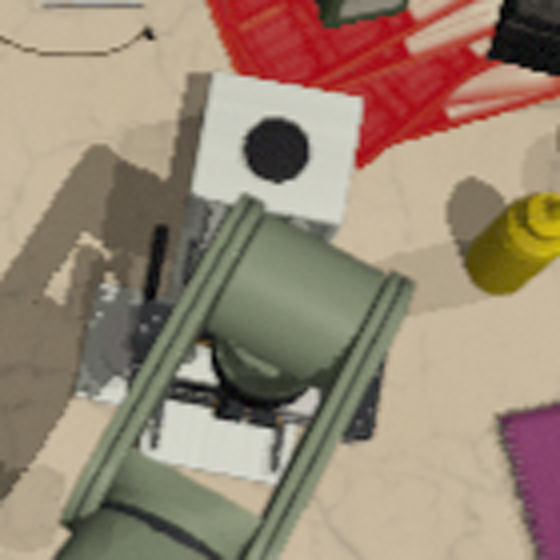

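```bash
python3 -c "
from station import r
o=r.get_obs();print(o['time'],o['qd'],o['ft_force'])
print(r.finish_job())"
```

```text
10.4 [ 4.61857609e-04  1.92144090e-02  2.37223808e-02 -1.83544853e-04
  8.17639192e-03 -1.27201842e-05] [-0.50577031 -0.81837332 -0.91876426]
the job is handed in; nothing more can be done
None
```

I turned the cam to its low point with the closed fingertips, pushed the slide home, backed off and handed the job in at 10.4 s. No verdict was reported.

- **Cam:** the paddle went from about 1.53 rad to about 0. The two cameras put it within 0.07 rad either side of 0, disagreeing by about 8 mm in paddle position. After the slide push it looked unmoved.
- **Slide:** it stopped dead at the end of its travel, with the push force rising from about 3.5 N to 11 N and no further motion. The scene camera put the push plate 98–99 mm forward of its start, above the 94 mm limit. The top camera could not confirm this because the arm blocked its view.
- **Cup:** it looks upright in its ring under the hood. The hood hid most of it, so I could not check its centring directly.
- **Other things:** the robot came nowhere near the cup, and I saw no contact with the spare cups or the bottle. I did not re-measure the spare cups at the end. The arm was about 210 mm above the counter and clear of everything when I handed in.

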